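# Seat the stand's socket, then hold the display pedestal hole-up over it

## Task

First press the brass socket on the small wooden stand base fully home. Then pick up the lying pedestal, find the end with its blind hole, turn that end straight up, and hold the pedestal centred over the socket, upright and still, more than 10 cm above the table; finish while still holding it there, without letting go. Leave the other things on the table where they are.

Things in the scene. Friction and masses are not known exactly. Their poses are not given: they have to be found in the camera images.
- stand_base: dark wooden stand base, 86 x 86 x 24 mm, fixed to the table; origin at the centre of its underside, z up. A round brass socket stands in the middle of its top.
- socket (a joint): how far the brass socket is pushed down into the stand base, m: 0 = 9 mm proud, 0.009 = fully home, its flange lying on the wood. It slides straight down, resists with about 6 N of friction all the way, stays where it is left and does not spring back.
- socket_top (a point): centre of the upper face of the brass socket (flange 44 mm across, 3 mm thick, with a round recess 20 mm across and 11 mm deep in its middle), z up; 27 mm above the table when home, up to 36 mm when proud. It can be pressed with closed fingertips anywhere on the flange or in the recess.
- pedestal: loose wooden pedestal, 60 to 130 g, lying on a flat side, pointing any way; square shank 30 x 30 x 57 mm, 79 mm long with its spigot. One end has the blind hole, the other the spigot. Origin in the middle of the shank, 15 mm above the table while it lies. x runs along the length to the hole end (shank ends at x = +29 and -28 mm); y and z are square to its flat sides.
- hole (a point): centre of the mouth of the pedestal's round blind hole (15 mm across, 18 mm deep), in a thin brass plate that covers this end of the shank
- spigot_tip (a point): tip of the pedestal's spigot, at the end without a hole: a plain brass pin 16 mm across that sticks out 22 mm. By touch: fingers closed across the line of the pedestal, 40 mm from its origin, meet 16 mm of spigot here and nothing at the hole end.
- thread_1: dark spool of rigging thread, 25 x 25 x 29 mm, a bystander; origin at the centre of its underside
- thread_2: light spool of rigging thread, 25 x 25 x 29 mm, a bystander; origin at the centre of its underside
- sanding_block: purple sanding block, 34 x 64 x 10 mm, a bystander; origin at the centre of its underside
- side_cutters: side cutters with red handles, 42 x 110 x 13 mm, a bystander; origin at the centre of its underside
- glue_bottle: small red and black glue bottle, 23 x 32 x 83 mm, a bystander; origin at the centre of its underside
Not all that is in view belongs to the job. Of the things that look like the pedestal, the larger one is meant. There is more than one size of the stand_base; the one meant has the size given above.

How it is judged:
By the outcome, as a careful person would: the job done as asked, in the order asked, and still so for the second after the job is handed in, while the arm keeps its last pose, push and grip.
It also fails if it takes over 72 s, if anything falls off the work surface, if the arm or the gripper's body presses on something with over 40 N, if the wrist force passes 120 N, or if a joint passes its speed limit or range.

## Robot

A 7-joint arm with a two-finger parallel gripper is mounted at the origin on a cart in front of the work surface, level with it; the furniture and walls round the work are solid. World frame = base frame: x ahead of the robot, y to its left, z up, the work surface at z = 0. Lengths are in m, angles in rad, forces in N, time in s.
With the tool pointing down it reaches from about 0.425 to 0.925 m from the base axis. Payload 6.8 kg.
Tool frame: the origin (TCP) lies on the centre line of the jaws, within the pads' length; the fingertips stand 25 mm ahead of it and the grasp point (between the pads) lies 6 mm ahead of it; z points along the fingers, y is the line along which they close (so a half turn about z gives the same grasp; the last joint's range is limited). The gripper opens to 85 mm and grips with 20 to 120 N. Pads are 22 mm wide; open, the fingers measure 114 mm over their backs; the gripper's body (76 mm by 85 mm) begins 54 mm behind the grasp point. The pads swing forward as they close: fully open they stand 13 mm farther back than shut.
Start: joints at [-1.317, 0.477, 0.022, 1.555, -0.011, 1.109, -0.083], TCP at [0.239, 0.631, 0.256] pointing down, gripper open.
Joint ranges: [-2.96, 2.96], [-0.34, 2.1], [-1.41, 1.46], [0.24, 2.44], [-1.37, 4.51], [0.17, 1.92], [-2.96, 2.96]. Speed limits (rad/s): [2.39, 2.39, 3.14, 3.14, 3.14, 3.14, 3.14].

## Interface

Orientations are given as a rotation vector (axis times angle).
In Python, from bench import telemetry, grab_frame, job gives the robot as it stands.
- The arm moves only by the tool apply_moves, never from a script. Its argument "rows" is a list of rows, each a list of 2 entries, a list of its own where there are three numbers: the shift along the tool's x, y, z each as a share of 250 mm, from -1 to 1, then the turn, a rotation vector about the tool's x, y, z each as a share of pi rad, from -1 to 1. A call has 1 to 10 rows; each row is the pose to reach, as a shift and turn from the pose commanded when the call began, along the tool's axes at that moment, turning the shorter way round; what a row does not reach only later rows make up. A row lasts 1/8 s, in which the tool goes at most 62.5 mm and 10.7 degrees, less where a joint would pass 70% of its speed; a pose out of reach is approached as far as the arm can. A call with a number of a shift or a turn outside -1 to 1 is refused whole. A call with a gripper value outside its range is refused whole. "jaw" is the gripper's target within -1 to 1 (fully open at 1, half-way at 0, shut at -1), set as the call begins (left out, the last holds). The fingers move at their own pace and stop on an object; "newtons" is the grip in N (left out, the last holds). Time passes only in rows, so rows that repeat a pose let the fingers close. It gives the time, the measured TCP pose, the force, the opening and the grip force at its end, in the units of the state.
- telemetry.get_obs(): the state, without advancing time (a new reading comes with each control period).
- grab_frame(name): name is "side" or "top"; returns a dict with "frame" (420x560x3 uint8, red, green, blue), "vertical_fov" (degrees; the focal length in pixels is half the picture's height over the tangent of half this angle, whatever the lens; pixels are square), "cx", "cy" (the principal point, pixels), "origin" and "attitude" of the camera in the world. Camera axes: x right, y up, looking along -z (the intrinsics and any distortion apply to the point x, -y, -z); pixel columns grow to the right and rows downward; lengths in m; the calibration is good to about 2 mm. A picture is of the moment at which its call begins. There is no depth.
- job.hand_in(): hands the job in; it is judged then, once.
The state is a dict: "clock": time; "joints": joint angles; "qvel": joint speeds; "tau": joint torques, N m; "tcp_pos": TCP position; "orientation": TCP orientation; "contact_force": force on the tool from outside, world axes, zero at the start; "moment": the same for the moment, N m; "grip_width": finger opening in m; "gripper_force": force on a finger pad.
Only numpy, scipy, OpenCV 4.12 (cv2) and the standard library are available. Lean on these libraries where they do the work, as an engineer would, in place of code of your own. Each camera call takes 0.05 s, during which the arm holds its last target. There are 200 camera calls.

## Working session

There is one attempt and no reset: what is moved stays moved. The work goes in short steps, Python scripts to look and compute and a tool call to move; the robot and the scene stay as the last step left them, time stands still between calls to the robot, and variables do not carry over. Pictures are saved under pics/ and viewed, at most 10 in all, crops included, and the job is handed in when it is done.

Besides the shell and the picture viewer there is one more tool, called as name(argument=value, ...), one argument or row to a line, values as JSON. apply_moves: Moves the arm, as the interface text tells. Its arguments: {"type":"object","properties":{"rows":{"type":"array"},"jaw":{"type":"number"},"newtons":{"type":"number"}},"required":["rows"]}

```bash
ls; mkdir -p pics
python3 - <<'E'
from bench import telemetry, grab_frame
import cv2,pickle
print(telemetry.get_obs())
for n in("side","top"):
    f=grab_frame(n);print(n,{k:v for k,v in f.items() if k!="frame"})
    pickle.dump(f,open(f"pics/{n}0.pkl","wb"))
    cv2.imwrite(f"pics/{n}0.png",f["frame"][:,:,::-1])
E
```

```text
pics
{'clock': 0.0, 'joints': array([-1.31714583,  0.47777634,  0.02235247,  1.5564914 , -0.01148584,
        1.10929092, -0.08312897]), 'qvel': array([ 0.00037698, -0.00114378,  0.00084668, -0.00023084,  0.00093921,
        0.00091101, -0.00052778]), 'tau': array([ 2.22968829e-04, -5.96453261e+01,  1.60793591e+00, -2.81185716e+01,
        1.24165855e-02,  9.54501535e-03, -8.20110614e-06]), 'tcp_pos': array([0.2387144 , 0.63077727, 0.25532499]), 'orientation': array([-5.65130691e-01, -3.09016364e+00,  2.87293431e-03]), 'contact_force': array([-0.16995882,  0.36334276,  0.33014903]), 'moment': array([-0.04375512,  0.04125203, -0.03407314]), 'gripper_force': 0.0, 'grip_width': 0.08497544254129902}
side {'vertical_fov': 42.76344218017844, 'cx': 284.20287269745734, 'cy': 206.94689558782198, 'origin': array([ 1.00241122, -0.29318888,  1.17521775]), 'attitude': array([0.47704562, 0.21633324, 0.80396056])}
top {'vertical_fov': 55.754266067251876, 'cx': 289.25315055561276, 'cy': 208.7305492981521, 'origin': array([0.30217565, 0.09655927, 1.1869475 ]), 'attitude': array([ 0.16105597, -0.15743444, -1.54533165])}
```

View pics/side0.png

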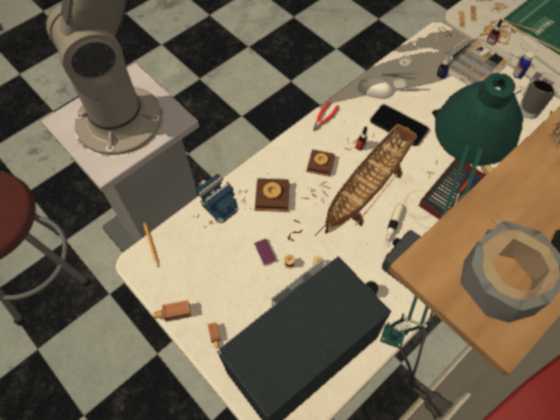

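View pics/top0.png

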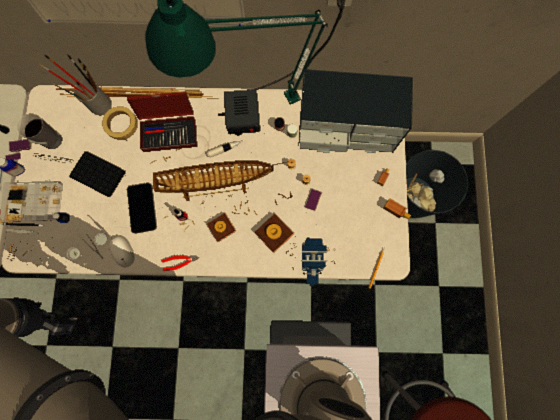

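Side view: candidate bases are at (272,194) (large) and (320,162) (small), and candidate pedestals at (175,310) (large) and (214,334) (small). In the top view the same things are at bases (273,231) / (220,226) and pedestals (395,208) / (382,177). The larger of each looks like the one meant. I'll measure sizes and confirm in one enlarged crop.

```bash
cat > h.py <<'E'
import numpy as np, cv2, pickle
from scipy.spatial.transform import Rotation as R
from bench import telemetry, grab_frame
def K(f): 
    h=f["frame"].shape[0]; F=h/2/np.tan(np.radians(f["vertical_fov"])/2)
    return np.array([[F,0,f["cx"]],[0,F,f["cy"]],[0,0,1]])
def P(f):
    Rw=np.diag([1,-1,-1])@R.from_rotvec(f["attitude"]).as_matrix().T
    return K(f)@np.c_[Rw,-Rw@f["origin"]]
def tri(fa,pa,fb,pb):
    X=cv2.triangulatePoints(P(fa),P(fb),np.array(pa,float).reshape(2,1),np.array(pb,float).reshape(2,1)).ravel()
    return X[:3]/X[3]
def proj(f,X):
    q=P(f)@np.r_[X,1]; return q[:2]/q[2]
def onz(f,p,z):
    d=np.linalg.inv(P(f)[:,:3])@np.r_[p,1]; return f["origin"]+d*(z-f["origin"][2])/d[2]
def crop(f,x,y,w,h,s):
    return cv2.resize(f["frame"][y:y+h,x:x+w,::-1],None,fx=s,fy=s,interpolation=cv2.INTER_CUBIC)
def load(n): return pickle.load(open(f"pics/{n}.pkl","rb"))
E
python3 - <<'E'
from h import *
s,t=load("side0"),load("top0")
for n,a,b in [("big base",(272,191),(273.5,231)),("small base",(321,160),(220.5,226)),("big ped",(177,310),(398,209)),("small ped",(214,334),(382,176))]:
    print(n,tri(s,a,t,b).round(4), proj(s,tri(s,a,t,b))-a)
a=np.hstack([crop(s,150,290,100,66,4),crop(s,245,140,100,66,4)])
b=np.hstack([crop(t,355,160,100,66,4),crop(t,205,195,100,66,4)])
cv2.imwrite("pics/c1.png",np.vstack([a,b]))
E
```

```text
big base [0.4726 0.1455 0.0277] [ 0.29089692 -0.07914063]
small base [0.4859 0.3044 0.0193] [ 0.2007763  -0.06664142]
big ped [ 0.5516 -0.2181  0.0212] [-1.76827156  0.24739192]
small ped [ 0.6506 -0.1855  0.0117] [ 1.16781124 -0.22261738]
```

View pics/c1.png

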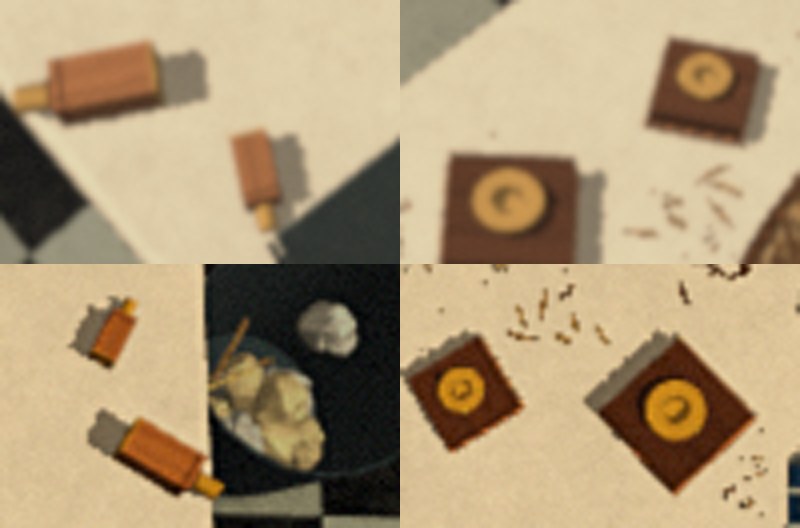

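Crop: big pedestal has its brass spigot at the right/lower end in the top view (~(409,216)) and its brass plate at the other end. The small pedestal looks about 60% of that size. The big base has a brass socket at top (273.5,231). Now I'll check the sizes.

Run:
```python
from h import *
s,t=load("side0"),load("top0")
c=lambda x,y,ox,oy,X,Y:(ox+(x-X)/4-.375,oy+(y-Y)/4-.375)
for nm,L,z in [("big",[(584,402),(677,335),(755,415),(675,495)],.024),("small",[(407,378),(478,335),(523,405),(452,451)],.02)]:
    w=np.array([onz(t,c(x,y,205,195,400,264),z) for x,y in L])
    print(nm,w.mean(0).round(4),[round(np.linalg.norm(w[i]-w[i-1])*1e3) for i in range(4)], "yaw",np.degrees(np.arctan2(*(w[1]-w[0])[1::-1])).round(1))
tp=[(137,419),(204,460),(184,492),(117,455)]; tp=[c(x,y,355,160,0,264) for x,y in tp]
w=np.array([onz(t,p,.030) for p in tp]);print(w.round(4),w.mean(0).round(4),[round(np.linalg.norm(w[i]-w[i-1])*1e3) for i in range(4)])
# side corners hole end: (155,42) far,(160,103)?; spigot end (52,60),(62,122)
print("tip",tri(s,c(14,97,150,290,0,0),t,c(220,489,355,160,0,264)).round(4))
print("socket",tri(s,c(509,198,245,140,400,0),t,c(676,409,205,195,400,264)).round(4), [onz(f,p,.036).round(4) for f,p in ((s,c(509,198,245,140,400,0)),(t,c(676,409,205,195,400,264)))])
print([c(x,y,150,290,0,0) for x,y in [(155,42),(52,60)]],[proj(s,q).round(1) for q in w])
# distortion check: known table?
```

```text
big [0.4724 0.1489 0.024 ] [97, 85, 84, 83] yaw -52.4
small [0.4844 0.3039 0.02  ] [65, 61, 64, 62] yaw -56.7
[[ 0.5782 -0.1957  0.03  ]
 [ 0.5478 -0.2446  0.03  ]
 [ 0.5233 -0.2288  0.03  ]
 [ 0.5504 -0.18    0.03  ]] [ 0.5499 -0.2123  0.03  ] [32, 58, 29, 56]
tip [ 0.5265 -0.2586  0.0243]
socket [0.4721 0.1454 0.0361] [array([0.4719, 0.1451, 0.036 ]), array([0.4724, 0.146 , 0.036 ])]
[(188.375, 300.125), (162.625, 304.625)] [array([189.9, 310.8]), array([163.8, 315.7]), array([163. , 303.2]), array([187.8, 297.4])]
```

```bash
cat >> h.py <<'E'
def plan(pos,Rm,o=None):
    o=o or telemetry.get_obs(); R0=R.from_rotvec(o["orientation"])
    d=R0.inv().apply(np.array(pos)-o["tcp_pos"])/.25
    w=(R0.inv()*R.from_matrix(Rm)).as_rotvec()/np.pi
    return d.round(4).tolist(), w.round(4).tolist()
def down(yaw_y):  # tool z down, tool y along heading yaw_y (deg)
    a=np.radians(yaw_y); y=np.array([np.cos(a),np.sin(a),0]); z=np.array([0,0,-1.]); return np.c_[np.cross(y,z),y,z]
E
python3 - <<'E'
from h import *
o=telemetry.get_obs();M=R.from_rotvec(o["orientation"]).as_matrix();print(M.round(3))
ang=np.degrees(np.arctan2(M[1,1],M[0,1]));print(ang)
for a in (ang,ang-50,149.5,-30.5): print(a,plan([.472,.1455,.15],down(a)))
E
```

```text
[[-0.935  0.354 -0.   ]
 [ 0.354  0.935 -0.002]
 [-0.    -0.002 -1.   ]]
69.26939586764065
69.26939586764065 ([-1.5596, -1.4847, 0.4244], [-0.0005, 0.0, 0.0])
19.269395867640654 ([-1.5596, -1.4847, 0.4244], [-0.0005, 0.0003, 0.2778])
149.5 ([-1.5596, -1.4847, 0.4244], [-0.0005, -0.0003, -0.4457])
-30.5 ([-1.5596, -1.4847, 0.4244], [-0.0004, 0.0005, 0.5543])
```

apply_moves(
  rows=[
    [[-0.2,-0.19,0],[0,0,0.035]],
    [[-0.4,-0.38,0.02],[0,0,0.07]],
    [[-0.6,-0.57,0.05],[0,0,0.105]],
    [[-0.8,-0.76,0.1],[0,0,0.14]],
    [[-0.98,-0.95,0.15],[0,0,0.175]],
    [[-0.98,-0.95,0.15],[0,0,0.175]],
  ],
  jaw=-1,
  newtons=40,
)

```text
clock: 0.85
tcp_pos: [0.3849, 0.3185, 0.2181]
orientation: [1.39, 2.817, -0.003]
contact_force: [0.9, 1.1, 0.3]
grip_width: 0.0001
gripper_force: 0.0
```

Run:
```python
from h import *
o=telemetry.get_obs();print(o["clock"],o["joints"].round(3),o["tcp_pos"].round(4),o["grip_width"])
print(plan([.472,.1455,.12],down(19.27)))
```

```text
0.85 [-1.01   0.234  0.225  2.019 -0.065  0.897 -0.096] [0.3849 0.3185 0.2181] 7.938010758564421e-05
([-0.7607, -0.1437, 0.3933], [-0.0005, 0.0004, 0.1011])
```

apply_moves(
  rows=[
    [[-0.2,-0.035,0.1],[0,0,0.025]],
    [[-0.4,-0.07,0.2],[0,0,0.05]],
    [[-0.6,-0.11,0.3],[0,0,0.075]],
    [[-0.76,-0.144,0.393],[0,0,0.1]],
    [[-0.76,-0.144,0.393],[0,0,0.1]],
    [[-0.76,-0.144,0.393],[0,0,0.1]],
    [[-0.76,-0.144,0.393],[0,0,0.1]],
  ],
)

```text
clock: 1.72
tcp_pos: [0.4718, 0.1518, 0.121]
orientation: [-1.804, -2.572, -0.002]
contact_force: [0.2, -0.3, -0.8]
grip_width: 0.0
gripper_force: 0.0
```

Run:
```python
from h import *
o=telemetry.get_obs();print(o["clock"],o["joints"].round(3),o["tcp_pos"].round(4),o["contact_force"],R.from_rotvec(o["orientation"]).as_matrix().round(3).tolist())
print(plan([.472,.1455,.061],down(19.27)))
s,t=[grab_frame(n) for n in("side","top")]
tip=o["tcp_pos"]-[0,0,.025]
ims=[]
for f in(s,t):
    p=proj(f,tip);q=proj(f,np.array([.472,.1455,.036]));x,y=int(q[0])-45,int(q[1])-45
    im=crop(f,x,y,90,90,4)
    for r,c in((p,(0,0,255)),(q,(0,255,0))): cv2.circle(im,tuple(int(v) for v in ((r-[x,y])*4+1.5)),4,c,1)
    ims.append(im)
cv2.imwrite("pics/c2.png",np.hstack(ims))
```

```text
1.725 [-0.706  0.385  0.327  2.114 -0.197  0.67   0.102] [0.4718 0.1518 0.121 ] [ 0.15409701 -0.3091776  -0.76417017] [[-0.341, 0.94, 0.001], [0.94, 0.341, 0.001], [0.001, 0.001, -1.0]]
([-0.024, -0.0079, 0.24], [0.0003, -0.0003, 0.0036])
```

View pics/c2.png

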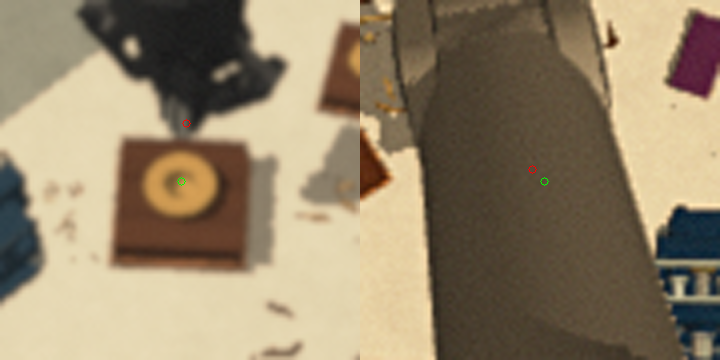

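Left: closed tips (red, (186,123)) hang over the socket; the green mark (181,181) sits on the socket centre. Going down.

apply_moves(
  rows=[
    [[-0.024,-0.008,0.1],[0,0,0]],
    [[-0.024,-0.008,0.17],[0,0,0]],
    [[-0.024,-0.008,0.22],[0,0,0]],
    [[-0.024,-0.008,0.24],[0,0,0]],
    [[-0.024,-0.008,0.256],[0,0,0]],
    [[-0.024,-0.008,0.264],[0,0,0]],
    [[-0.024,-0.008,0.264],[0,0,0]],
  ],
)

```text
clock: 2.7
tcp_pos: [0.472, 0.1443, 0.055]
orientation: [-1.806, -2.57, -0.001]
contact_force: [-1.0, 0.8, 2.9]
grip_width: 0.0
gripper_force: 1.7
```

apply_moves(
  rows=[
    [[0,0,0.006],[0,0,0]],
    [[0,0,0.012],[0,0,0]],
    [[0,0,0.016],[0,0,0]],
    [[0,0,0.02],[0,0,0]],
    [[0,0,0.02],[0,0,0]],
  ],
)

```text
clock: 3.32
tcp_pos: [0.4721, 0.1443, 0.0509]
orientation: [-1.807, -2.569, -0.002]
contact_force: [-5.5, -0.8, 19.5]
grip_width: -0.0003
gripper_force: 9.7
```

apply_moves(
  rows=[
    [[0,0,0.004],[0,0,0]],
    [[0,0,0.006],[0,0,0]],
    [[0,0,0.006],[0,0,0]],
  ],
)

```text
clock: 3.7
tcp_pos: [0.4723, 0.1443, 0.0504]
orientation: [-1.807, -2.569, -0.003]
contact_force: [-9.7, -0.4, 33.4]
grip_width: 0.0002
gripper_force: 16.4
```

apply_moves(
  rows=[
    [[0,0,-0.1],[0,0,0]],
    [[0,0,-0.3],[0,0,0]],
    [[0,0,-0.5],[0,0,0]],
    [[0,0,-0.6],[0,0,0]],
    [[0,0,-0.6],[0,0,0]],
  ],
)

```text
clock: 4.32
tcp_pos: [0.4735, 0.1445, 0.2002]
orientation: [1.806, 2.568, 0.008]
contact_force: [-0.5, 0.4, -0.9]
grip_width: 0.0002
gripper_force: 0.0
```

Run:
```python
from h import *
from scipy.optimize import least_squares
o=telemetry.get_obs();print(o["clock"],o["joints"].round(3),o["tcp_pos"].round(4))
s=grab_frame("side")
cv2.imwrite("pics/c3.png",crop(s,230,150,90,90,5))
for y in(149.5,-30.5): print(plan([.549,-.2125,.2],down(y)))
# kinematic fit: z/y alternating axes, planar chain
D=[([-1.31714583,.47777634,.02235247,1.5564914,-.01148584,1.10929092,-.08312897],[.2387144,.63077727,.25532499],[-.565130691,-3.09016364,.00287]),
([-1.01,.234,.225,2.019,-.065,.897,-.096],[.3849,.3185,.2181],[1.39,2.817,-.003]),
([-.706,.385,.327,2.114,-.197,.67,.102],[.4718,.1518,.121],[-1.804,-2.572,-.002]),
(o["joints"],o["tcp_pos"],o["orientation"])]
import itertools
best=None
for sg in itertools.product((1,-1),repeat=4):
  def fk(q,p):
    s1,s3,s5,s7=sg
    Z=lambda a:R.from_rotvec([0,0,a]);Y=lambda a:R.from_rotvec([0,a,0])
    A=Z(s1*q[0]+p[4]);x=np.array([0,0,p[0]]);A=A*Y(q[1])*Z(s3*q[2]);x=x+A.apply([p[5],0,p[1]])
    A=A*Y(q[3])*Z(s5*q[4]);x=x+A.apply([p[6],0,p[2]]);A=A*Y(q[5]);x=x+A.apply([p[7],0,p[3]])
    return x,A*Z(s7*q[6]+p[8])
  def res(p):
    r=[]
    for q,x,w in D:
        X,A=fk(q,p);r+=[*(X-x)*10,*((A.inv()*R.from_rotvec(w)).as_matrix()-np.eye(3)).ravel()]
    return r
  for p8 in(0,1.57,3.14,-1.57):
    m=least_squares(res,[.36,.42,.4,.2,0,0,0,0,p8])
    if best is None or m.cost<best[0]: best=(m.cost,sg,m.x)
print(best)
```

```text
4.325 [-0.75   0.255  0.386  2.059 -0.128  0.844  0.054] [0.4735 0.1445 0.2002]
([-1.4462, -0.195, -0.0066], [0.0006, 0.0008, -0.7207])
([-1.4462, -0.195, -0.0066], [0.0006, -0.0005, 0.2793])
(np.float64(0.006976483620105644), (-1, -1, -1, -1), array([ 0.56882777,  0.50269597,  0.45311783,  0.5594988 , -0.10317562,
       -0.01119643,  0.00153623, -0.04789309,  1.4678915 ]))
```

View pics/c3.png

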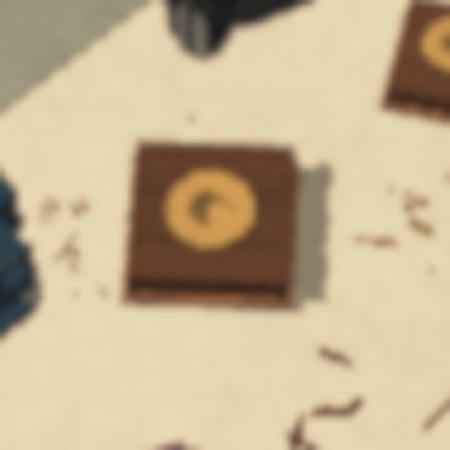

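The socket at (210,208) in the crop now lies flat on the wood with no gap, so it is home. On to the pedestal.

apply_moves(
  rows=[
    [[-0.2,-0.027,0],[0,0,0.04]],
    [[-0.4,-0.054,0],[0,0,0.08]],
    [[-0.6,-0.08,0],[0,0,0.12]],
    [[-0.8,-0.11,0],[0,0,0.16]],
    [[-1,-0.135,0],[0,0,0.2]],
    [[-1,-0.135,0],[0,0,0.24]],
    [[-1,-0.135,0],[0,0,0.279]],
    [[-1,-0.135,0],[0,0,0.279]],
  ],
  jaw=1,
)

```text
clock: 5.38
tcp_pos: [0.5241, -0.1028, 0.1966]
orientation: [-2.726, -1.561, 0.004]
contact_force: [0.4, 0.1, 1.4]
grip_width: 0.0855
gripper_force: 0.0
```

Run:
```python
from h import *
o=telemetry.get_obs();print(o["clock"],o["joints"].round(3),o["tcp_pos"].round(4))
print(plan([.549,-.2125,.15],down(-30.5)))
```

```text
5.375 [-0.452  0.37   0.662  1.984 -0.29   0.884 -0.167] [ 0.5241 -0.1028  0.1966]
([-0.3277, 0.3083, 0.1865], [-0.0006, 0.0006, 0.0006])
```

apply_moves(
  rows=[
    [[-0.16,0.15,0.09],[0,0,0]],
    [[-0.328,0.308,0.18],[0,0,0]],
    [[-0.328,0.308,0.187],[0,0,0]],
    [[-0.328,0.308,0.187],[0,0,0]],
    [[-0.328,0.308,0.187],[0,0,0]],
  ],
)

```text
clock: 6.0
tcp_pos: [0.55, -0.2108, 0.1513]
orientation: [-2.724, -1.564, -0.001]
contact_force: [0.3, -0.1, 0.1]
grip_width: 0.0854
gripper_force: 0.0
```

Run:
```python
from h import *
o=telemetry.get_obs();print(o["clock"],o["joints"].round(3),o["tcp_pos"].round(4))
print(plan([.549,-.2125,.05],down(-30.5)),plan([.549,-.2125,.022],down(-30.5)))
Rt=R.from_rotvec(o["orientation"]).as_matrix()
ims=[]
for n in("side","top"):
    f=grab_frame(n);q=proj(f,np.array([.549,-.2125,.03]));x,y=int(q[0])-40,int(q[1])-45
    im=crop(f,x,y,80,90,5)
    u=np.array([np.cos(np.radians(59.5)),np.sin(np.radians(59.5)),0]);v=np.array([-u[1],u[0],0]);C=np.array([.549,-.2125,.03])
    for d in (29*u+15*v,29*u-15*v,-28*u+15*v,-28*u-15*v,-50*u-[0,0,15]):
        cv2.circle(im,tuple(int(k) for k in ((proj(f,C+d/1e3)-[x,y])*5+2)),4,(0,255,0),1)
    ims.append(im)
cv2.imwrite("pics/c4.png",np.hstack(ims))
```

```text
6.0 [-0.197  0.523  0.614  1.891 -0.394  0.85   0.091] [ 0.55   -0.2108  0.1513]
([-0.0082, 0.0002, 0.405], [-0.0001, -0.0003, 0.0013]) ([-0.0083, 0.0003, 0.517], [-0.0001, -0.0003, 0.0013])
```

View pics/c4.png

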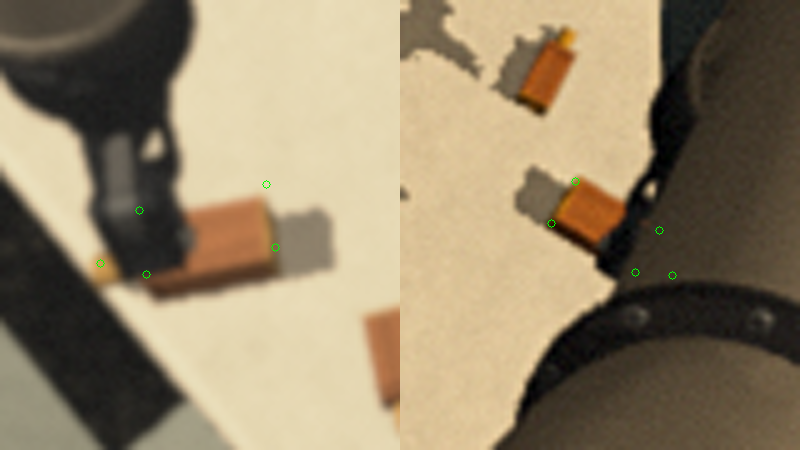

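In the top crop the hole end (brass plate, corners ~(575,179) and (555,217)) agrees with my marks to about 3 mm, with the spigot toward the table edge. The centre shifts to about (0.5515,-0.2135). Before grasping I'll check whether the upright pose is reachable by refitting the kinematics.

```bash
cat > kin.py <<'E'
from h import *
import itertools
from scipy.optimize import least_squares
D=[([-1.31714583,.47777634,.02235247,1.5564914,-.01148584,1.10929092,-.08312897],[.2387144,.63077727,.25532499],[-.565130691,-3.09016364,.00287]),
([-1.01,.234,.225,2.019,-.065,.897,-.096],[.3849,.3185,.2181],[1.39,2.817,-.003]),
([-.706,.385,.327,2.114,-.197,.67,.102],[.4718,.1518,.121],[-1.804,-2.572,-.002]),
([-.75,.255,.386,2.059,-.128,.844,.054],[.4735,.1445,.2002],[1.806,2.568,.008]),
([-.452,.37,.662,1.984,-.29,.884,-.167],[.5241,-.1028,.1966],[-2.726,-1.561,.004]),
([-.197,.523,.614,1.891,-.394,.85,.091],[.55,-.2108,.1513],[-2.724,-1.564,-.001])]
Z=lambda a:R.from_rotvec([0,0,a]);Y=lambda a:R.from_rotvec([0,a,0])
def fk(q,p,sg):
    A=Z(sg[0]*q[0]+p[4]);x=np.array([0,0,p[0]]);A=A*Y(q[1])*Z(sg[1]*q[2]);x=x+A.apply([p[5],0,p[1]])
    A=A*Y(q[3]);x=x+A.apply([p[6],0,p[2]]);A=A*Z(sg[2]*q[4])*Y(q[5]+p[9]);x=x+A.apply([p[7],0,p[3]])
    return x,A*Z(sg[3]*q[6]+p[8])
def fit():
  best=None
  for sg in itertools.product((1,-1),repeat=4):
    def res(p):
      r=[]
      for q,x,w in D:
        X,A=fk(q,p,sg);r+=[*(X-x)*10,*((A.inv()*R.from_rotvec(w)).as_matrix()-np.eye(3)).ravel()]
      return r+list(np.array(p)[[5,6,7,9]]*.01)
    for p8 in(0,1.57,3.14,-1.57):
      m=least_squares(res,[.36,.42,.4,.2,0,0,0,0,p8,0])
      if best is None or m.cost<best[0]: best=(m.cost,sg,m.x)
  return best
E
python3 - <<'E'
from kin import *
c,sg,p=fit();print(c,sg,p.round(4))
for q,x,w in D:
    X,A=fk(q,p,sg);print((X-x).round(4),np.degrees((A.inv()*R.from_rotvec(w)).magnitude()).round(2))
E
```

```text
0.019774135607992807 (-1, -1, -1, -1) [ 0.1812  0.5363  0.4481  0.2169 -0.1063 -0.0103 -0.0149 -0.0313  1.4646
 -0.    ]
[ 0.0092 -0.002   0.0029] 0.01
[-0.0042  0.0075  0.0015] 0.01
[0.0029 0.0078 0.0019] 0.05
[-0.0029  0.006   0.0008] 0.08
[-0.0052  0.0001 -0.0033] 0.03
[-0.005  -0.0053 -0.0038] 0.02
```

```bash
sed -i 's/\[p\[5\],0,p\[1\]\]/[p[5],p[10],p[1]]/; s/\[p\[6\],0,p\[2\]\]/[p[6],p[11],p[2]]/; s/\[p\[7\],0,p\[3\]\]/[p[7],p[12],p[3]]/; s/p8,0\]/p8,0,0,0,0]/; s/\[5,6,7,9\]/[5,6,7,9,10,11,12]/' kin.py
python3 - <<'E'
from kin import *
c,sg,p=fit();print(c,sg,p.round(4)); pickle.dump((sg,p),open("pics/kin.pkl","wb"))
for q,x,w in D:
    X,A=fk(q,p,sg);print((X-x).round(4),np.degrees((A.inv()*R.from_rotvec(w)).magnitude()).round(2))
lo=np.array([-2.96,-.34,-1.41,.24,-1.37,.17,-2.96])+.05;hi=np.array([2.96,2.1,1.46,2.44,4.51,1.92,2.96])-.05
rng=np.random.default_rng(0); q0=np.array(D[-1][0])
# tilt: angle of tool z from straight down at the end, heading of tool z, socket target z
for hgt in (.16,.25,.35):
  for tilt in (90,70,60,45):
    out=[]
    for hd in range(-180,180,20):
      a,b=np.radians(tilt),np.radians(hd)
      z=np.array([np.sin(a)*np.cos(b),np.sin(a)*np.sin(b),-np.cos(a)])
      y=np.array([-np.sin(b),np.cos(b),0]);bestd=None
      for s in(1,-1):
        M=R.from_matrix(np.c_[np.cross(s*y,z),s*y,z]);tgt=np.array([.472,.1455,hgt])-z*.006
        f=lambda q:np.r_[(fk(q,p,sg)[0]-tgt)*5,(fk(q,p,sg)[1].inv()*M).as_rotvec(),(q-q0)*1e-4]
        for k in range(4):
          m=least_squares(f,np.clip(q0,lo,hi) if k==0 else rng.uniform(lo,hi),bounds=(lo,hi),max_nfev=60)
          if np.linalg.norm(f(m.x)[:6])<.01:
            d=np.abs(m.x-q0).max()
            if bestd is None or d<bestd[0]: bestd=(d.round(2),s,m.x.round(2).tolist())
      if bestd: out.append((hd,*bestd))
    print(hgt,tilt,out and [(o[0],o[1],o[2]) for o in out],min(out,key=lambda o:o[1])[3] if out else "")
E
```

```text
0.005917599958071887 (-1, -1, -1, -1) [ 0.1033  0.5351  0.4708  0.1291 -0.034   0.0077 -0.0202  0.0075  1.5369
 -0.     -0.0285 -0.0285  0.0139]
[ 0.0039  0.0008 -0.0012] 0.01
[ 0.0003  0.0037 -0.0008] 0.01
[ 0.0026  0.0042 -0.0033] 0.05
[-0.0016  0.0007 -0.0004] 0.06
[-0.0051  0.      0.0027] 0.03
[-0.0026 -0.0002  0.003 ] 0.02
0.16 90 [(-140, np.float64(1.02), 1), (-120, np.float64(0.95), 1), (-100, np.float64(1.06), 1), (-80, np.float64(1.26), 1), (-60, np.float64(1.7), 1), (-40, np.float64(2.04), 1), (-20, np.float64(2.48), 1), (80, np.float64(4.69), -1), (100, np.float64(1.58), -1), (120, np.float64(0.96), -1), (140, np.float64(0.98), -1), (160, np.float64(1.34), -1)] [-1.11, 0.83, 0.79, 1.9, 0.49, 1.8, -0.85]
0.16 70 [(-180, np.float64(1.04), -1), (-140, np.float64(1.0), 1), (-120, np.float64(1.08), 1), (-100, np.float64(1.01), 1), (-80, np.float64(1.3), 1), (-60, np.float64(1.55), 1), (-40, np.float64(1.89), 1), (-20, np.float64(2.3), 1), (60, np.float64(4.23), 1), (80, np.float64(1.97), -1), (100, np.float64(0.92), -1), (120, np.float64(0.87), -1), (140, np.float64(0.96), -1)
[... 4377 characters left out ...]
 -1), (100, np.float64(0.73), -1), (120, np.float64(0.74), -1), (140, np.float64(0.97), -1), (160, np.float64(1.39), -1)] [-0.39, 0.14, 0.21, 1.99, -1.13, 1.34, 0.48]
0.35 45 [(-180, np.float64(1.18), -1), (-140, np.float64(1.04), 1), (-120, np.float64(0.96), 1), (-100, np.float64(0.91), 1), (-80, np.float64(1.07), 1), (-60, np.float64(1.2), 1), (-40, np.float64(1.28), 1), (-20, np.float64(1.28), 1), (0, np.float64(1.14), 1), (20, np.float64(1.22), 1), (40, np.float64(0.8), -1), (60, np.float64(0.54), -1), (80, np.float64(0.54), -1), (100, np.float64(0.48), -1), (120, np.float64(0.61), -1), (140, np.float64(0.81), -1), (160, np.float64(0.94), -1)] [-0.48, 0.11, 0.27, 1.95, -0.88, 1.24, 0.33]
```

apply_moves(
  rows=[
    [[-0.01,0.009,0.15],[0,0,0]],
    [[-0.01,0.009,0.3],[0,0,0]],
    [[-0.01,0.009,0.4],[0,0,0]],
    [[-0.01,0.009,0.46],[0,0,0]],
    [[-0.01,0.009,0.497],[0,0,0]],
    [[-0.01,0.009,0.497],[0,0,0]],
    [[-0.01,0.009,0.497],[0,0,0]],
  ],
)

```text
clock: 6.98
tcp_pos: [0.5509, -0.216, 0.0279]
orientation: [2.726, 1.56, 0.002]
contact_force: [0.7, 0.7, -0.5]
grip_width: 0.0854
gripper_force: 0.0
```

apply_moves(
  rows=[
    [[0,0,0],[0,0,0]],
    [[0,0,0],[0,0,0]],
    [[0,0,0],[0,0,0]],
    [[0,0,0],[0,0,0]],
    [[0,0,0],[0,0,0]],
    [[0,0,0],[0,0,0]],
    [[0,0,0],[0,0,0]],
    [[0,0,0],[0,0,0]],
  ],
  jaw=-1,
  newtons=50,
)

```text
clock: 7.98
tcp_pos: [0.5505, -0.2158, 0.0274]
orientation: [2.727, 1.56, 0.001]
contact_force: [-0.1, 0.3, 5.7]
grip_width: 0.0293
gripper_force: 49.5
```

apply_moves(
  rows=[
    [[0,0,-0.1],[0,0,0]],
    [[0,0,-0.25],[0,0,0]],
    [[0,0,-0.45],[0,0,0]],
    [[0,0,-0.65],[0,0,0]],
    [[0,0,-0.85],[0,0,0]],
    [[0,0,-0.85],[0,0,0]],
    [[0,0,-0.85],[0,0,0]],
  ],
  newtons=70,
)

```text
clock: 8.85
tcp_pos: [0.5498, -0.2152, 0.2385]
orientation: [-2.726, -1.56, 0.001]
contact_force: [0.0, 0.4, -0.9]
grip_width: 0.0291
gripper_force: 69.2
```

```bash
cat >> h.py <<'E'
def horiz(hd,tilt=90):
    a,b=np.radians(tilt),np.radians(hd); z=np.array([np.sin(a)*np.cos(b),np.sin(a)*np.sin(b),-np.cos(a)]); y=np.array([np.sin(b),-np.cos(b),0])
    return np.c_[np.cross(y,z),y,z]
E
python3 - <<'E'
from h import *
o=telemetry.get_obs();print(o["clock"],o["joints"].round(3),o["tcp_pos"].round(4),o["grip_width"],o["contact_force"])
s=grab_frame("side");q=proj(s,o["tcp_pos"]);cv2.imwrite("pics/c5.png",crop(s,int(q[0])-50,int(q[1])-50,100,100,5))
P0=np.array([.472,.1455,.25])
for hd,t,pos in((80,30,[.53,-.1,.25]),(100,60,[.5,.02,.27]),(120,90,[.472,.1455,.25])):
    M=horiz(hd,t); print(plan(pos-M[:,2]*.0124*(t==90),M))
E
```

```text
8.85 [-0.255  0.421  0.691  1.817 -0.311  1.017  0.029] [ 0.5498 -0.2152  0.2385] 0.02909477020266917 [ 0.03991888  0.39235098 -0.85611769]
([0.3576, -0.3004, -0.0476], [0.0289, 0.1649, -0.1111])
([0.7106, -0.6473, -0.1269], [0.1166, 0.3187, -0.2039])
([1.0623, -0.9548, -0.0462], [0.2607, 0.4486, -0.2621])
```

View pics/c5.png

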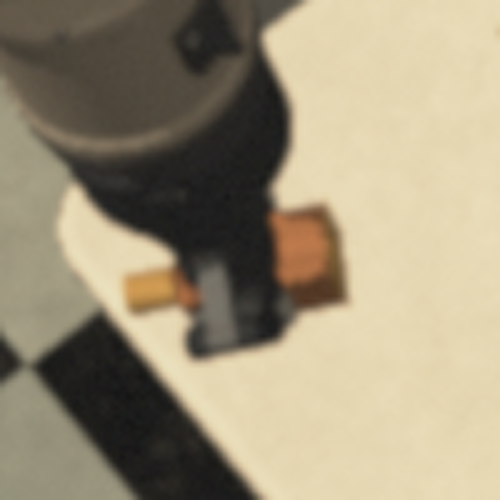

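It is held across the shank: spigot left (150,290), brass hole plate right (340,255). Next I turn it up toward the side in steps.

apply_moves(
  rows=[
    [[0.06,-0.05,-0.01],[0.005,0.028,-0.018]],
    [[0.12,-0.1,-0.02],[0.01,0.055,-0.037]],
    [[0.18,-0.15,-0.03],[0.015,0.083,-0.055]],
    [[0.24,-0.2,-0.04],[0.02,0.11,-0.074]],
    [[0.3,-0.25,-0.05],[0.025,0.138,-0.093]],
    [[0.358,-0.3,-0.05],[0.029,0.165,-0.111]],
    [[0.358,-0.3,-0.05],[0.029,0.165,-0.111]],
    [[0.358,-0.3,-0.05],[0.029,0.165,-0.111]],
  ],
)

```text
clock: 9.9
tcp_pos: [0.5309, -0.1011, 0.2512]
orientation: [-2.11, -1.767, -0.564]
contact_force: [0.2, -0.7, -1.2]
grip_width: 0.0291
gripper_force: 69.1
```

Run:
```python
from h import *
o=telemetry.get_obs();print(o["clock"],o["joints"].round(3),o["tcp_pos"].round(4),o["grip_width"])
for hd,t,pos in((100,60,[.5,.02,.27]),(120,90,[.472,.1455,.25])):
    M=horiz(hd,t); print(plan(pos-M[:,2]*.0124*(t==90),M))
```

```text
9.9 [-1.000e-03  3.620e-01  4.400e-01  1.898e+00 -7.220e-01  1.174e+00
  6.260e-01] [ 0.5309 -0.1011  0.2512] 0.029114711479776945
([0.4322, -0.2066, 0.1613], [0.0799, 0.1656, -0.0799])
([0.7709, -0.373, 0.4482], [0.2018, 0.3197, -0.1166])
```

apply_moves(
  rows=[
    [[0.07,-0.035,0.027],[0.013,0.028,-0.013]],
    [[0.145,-0.07,0.054],[0.027,0.055,-0.027]],
    [[0.215,-0.1,0.08],[0.04,0.083,-0.04]],
    [[0.29,-0.14,0.107],[0.053,0.11,-0.053]],
    [[0.36,-0.172,0.134],[0.067,0.138,-0.067]],
    [[0.432,-0.207,0.161],[0.08,0.166,-0.08]],
    [[0.432,-0.207,0.161],[0.08,0.166,-0.08]],
    [[0.432,-0.207,0.161],[0.08,0.166,-0.08]],
  ],
)

```text
clock: 10.9
tcp_pos: [0.5002, 0.0195, 0.2709]
orientation: [-1.419, -1.694, -0.821]
contact_force: [-0.6, 0.2, -0.7]
grip_width: 0.0291
gripper_force: 69.2
```

Run:
```python
from h import *
o=telemetry.get_obs();print(o["clock"],o["joints"].round(3),o["tcp_pos"].round(4),o["grip_width"])
for hd in (110,120,130):
    M=horiz(hd); print(hd,plan(np.array([.472,.1455,.25])-M[:,2]*.0124,M))
```

```text
10.9 [ 0.121  0.516  0.245  1.878 -0.945  1.567  0.979] [0.5002 0.0195 0.2709] 0.029139072855478596
110 ([0.1614, -0.0151, 0.446], [0.0544, 0.1665, -0.0139])
120 ([0.1625, -0.0068, 0.448], [0.1087, 0.1653, -0.0284])
130 ([0.1643, 0.0011, 0.4511], [0.1629, 0.1632, -0.043])
```

apply_moves(
  rows=[
    [[0.027,-0.001,0.075],[0.018,0.028,-0.005]],
    [[0.054,-0.002,0.15],[0.036,0.055,-0.01]],
    [[0.08,-0.003,0.225],[0.054,0.083,-0.015]],
    [[0.108,-0.005,0.3],[0.072,0.11,-0.019]],
    [[0.135,-0.006,0.37],[0.09,0.138,-0.024]],
    [[0.163,-0.007,0.448],[0.109,0.165,-0.028]],
    [[0.163,-0.007,0.448],[0.109,0.165,-0.028]],
    [[0.163,-0.007,0.448],[0.109,0.165,-0.028]],
    [[0.163,-0.007,0.448],[0.109,0.165,-0.028]],
  ],
)

```text
clock: 12.02
tcp_pos: [0.4781, 0.1344, 0.2511]
orientation: [-0.816, -1.414, -0.815]
contact_force: [-0.2, 0.2, -1.1]
grip_width: 0.0288
gripper_force: 69.2
```

```bash
cat > chk.py <<'E'
from h import *
import sys
o=telemetry.get_obs();Rm=R.from_rotvec(o["orientation"]).as_matrix()
print(o["clock"],o["joints"].round(3),o["tcp_pos"].round(4),o["grip_width"],"x axis",Rm[:,0].round(4),"axis pt",(o["tcp_pos"]+.0124*Rm[:,2]).round(4))
hd=np.degrees(np.arctan2(Rm[1,2],Rm[0,2]));M=horiz(hd);print(hd,plan(np.array([.472,.1455,.2])-M[:,2]*.0124,M))
ims=[]
for n in("side","top"):
    f=grab_frame(n);pickle.dump(f,open(f"pics/{n}_{sys.argv[1]}.pkl","wb"))
    q=proj(f,np.array([.472,.1455,.15]));x,y=int(q[0])-40,int(q[1])-50;im=crop(f,x,y,80,100,5)
    C=o["tcp_pos"]+.0124*Rm[:,2]
    for X,c in((C+.029*Rm[:,0],(0,255,0)),(C-.050*Rm[:,0],(255,0,0)),(np.array([.472,.1455,.027]),(0,0,255))):
        cv2.circle(im,tuple(int(k) for k in ((proj(f,X)-[x,y])*5+2)),4,c,1)
    ims.append(im)
cv2.imwrite(f"pics/{sys.argv[1]}.png",np.hstack(ims))
E
python3 chk.py e1
```

```text
12.025 [ 0.109  0.819 -0.01   1.781 -1.012  1.871  1.115] [0.4781 0.1344 0.2511] 0.02880837294961296 x axis [-8.e-04  8.e-04  1.e+00] axis pt [0.4719 0.1452 0.2511]
119.99607657371662 ([-0.2046, 0.0011, 0.0011], [-0.0, 0.0003, 0.0001])
```

View pics/e1.png

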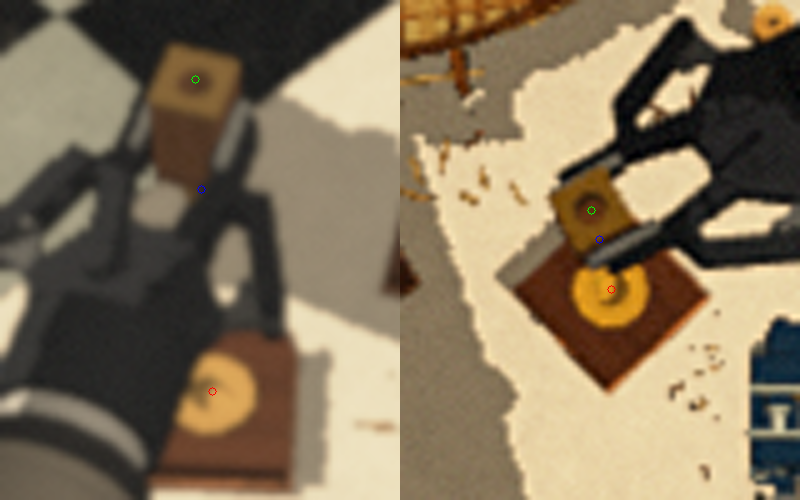

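Both views show the pedestal upright. The hole is on top (side crop (195,83), top crop (591,210)), matching the predicted marks, and the socket marks (212,391) and (612,289) sit on the brass socket. The axis is within about 1 mm of socket centre and the tilt is under 0.1°. I'll let it settle and hand in.

apply_moves(
  rows=[
    [[0,0,0],[0,0,0]],
    [[0,0,0],[0,0,0]],
    [[0,0,0],[0,0,0]],
    [[0,0,0],[0,0,0]],
  ],
)

```text
clock: 12.62
tcp_pos: [0.4776, 0.1356, 0.2506]
orientation: [-0.813, -1.411, -0.814]
contact_force: [0.3, -0.1, 0.1]
grip_width: 0.0288
gripper_force: 69.2
```

Run:
```python
from bench import telemetry, job
o=telemetry.get_obs();print(o["tcp_pos"],abs(o["qvel"]).max(),o["grip_width"])
print(job.hand_in())
```

```text
[0.47758506 0.13563759 0.25058384] 0.000910185746201903 0.028781017474870434
the job is handed in; nothing more can be done
None
```

I pressed the socket fully home and handed the job in with the pedestal still gripped: hole end up, upright to about 0.1°, about 1 mm off the socket's centre, lowest point about 20 cm above the table, at 12.6 s.

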